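Close up two fuselage sections in the gluing jig

ROBOT

A 7-joint arm with a two-finger parallel gripper is mounted at the origin on the work surface. World frame = base frame: x ahead of the robot, y to its left, z up, the work surface at z = 0. Lengths are in m, angles in rad, forces in N, time in s.
With the tool pointing down it reaches from about 0.4 to 0.85 m from the base axis. Payload 4.5 kg.
Tool frame: the origin (TCP) lies midway between the tips of the shut fingers; the grasp point (between the pads) lies 19 mm behind it; z points along the fingers, x is the direction in which the jaws open and shut, and the axes are right-handed (so a half turn about z gives the same grasp; the last joint's range is limited). The gripper opens to 85 mm and grips with 20 to 120 N. Pads are 22 mm wide; open, the fingers measure 114 mm over their backs; the gripper's body (76 mm by 85 mm) begins 54 mm behind the grasp point. The pads swing forward as they close: fully open they stand 13 mm farther back than shut.
Start: joints at [-1.209, 0.689, -0.195, 1.565, 0.157, 0.902, -0.215], TCP at [0.201, 0.592, 0.231] pointing down, gripper open.
Joint ranges: [-3.01, 3.01], [-0.46, 2.08], [-1.47, 1.51], [0.13, 2.56], [-1, 4.14], [0.04, 2.09], [-2.66, 2.66]. Speed limits (rad/s): [2.57, 2.57, 3.14, 3.14, 3.14, 3.14, 3.14].

INTERFACE

Orientations are given as a rotation vector (axis times angle).
In Python, from station import sensors, imaging, workorder gives the robot as it stands. The module is installed in compiled form; this text tells all that it offers.
- The arm moves only by the tool apply_moves, never from a script. Its argument "motion" is a list of rows, each an object with "translation": the shift along the tool's x, y, z in cm, a list of three; "yaw": the turn about the tool's z in degrees. In form: [{"translation": [tx, ty, tz], "yaw": yaw}, ...]. A call has 1 to 5 rows; each row is the pose to reach, as a shift and turn from the pose commanded when the call began, along the tool's axes at that moment; what a row does not reach only later rows make up. A row lasts 1/12 s, in which the tool goes at most 41.7 mm and 7.16 degrees, less where a joint would pass 70% of its speed; a pose out of reach is approached as far as the arm can. A call with a gripper value outside its range is refused whole. "gripper" is the finger opening in cm, from 0 to 8.54, set as the call begins (left out, the last holds). The fingers move at their own pace and stop on an object; "force" is the grip in N (left out, the last holds). Time passes only in rows, so rows that repeat a pose let the fingers close. It gives the time, the measured TCP pose, the force and the opening at its end, in the units of the state.
- sensors.read_state(): the state, without advancing time (a new reading comes with each control period).
- imaging.read_camera(name): name is "side" or "top"; returns a dict with "img" (400x640x3 uint8, red, green, blue), "depth" (400x640 float32, m along the optical axis (not along the pixel's ray), 0 where there is no reading), "intrinsics" (3x3 intrinsics, pixels), "eye" and "rotation" of the camera in the world. Camera axes: x right, y down, z forward; pixel columns grow to the right and rows downward; lengths in m; the calibration is good to about 2 mm. A picture is of the moment at which its call begins.
- workorder.finish_job(): hands the job in, once; it reports no verdict.
The state is a dict: "time": time; "q": joint angles; "joint_velocities": joint speeds; "joint_efforts": joint torques, N m; "tcp_pos": TCP position; "tcp_rot": TCP orientation; "wrist_force": force on the tool from outside, world axes, zero at the start; "torque": the same for the moment, N m; "gripper_width": finger opening in m.
Only numpy, scipy, OpenCV 4.12 (cv2) and the standard library are available. Lean on these libraries where they do the work, as an engineer would, in place of code of your own. Each camera call takes 0.05 s, during which the arm holds its last target. There are 200 camera calls.

TASK

Two printed fuselage sections, one orange and one grey, stand loose and crooked on the white gluing jig. Push them along the board with the fingers until both stand flat against the long aluminium fence and are closed up end to end, with the first one tight against the blue end stop (either may be first). Do not pick them up or tip them, leave everything else where it is, and back away when done.

Things in the scene. Friction and masses are not known exactly. Their poses are not given: they have to be found in the camera images.
- jig: white gluing jig board, 12 mm thick, fixed to the table. Origin: on the board's top face, in the inner corner of fence and end stop; z up, turned -0.2 to 0.15 rad from the robot's axes. Top reaches x -220 to +40, y -440 to +40 mm. Fence: aluminium angle 25 mm high, its face in the plane x = 0, running 440 mm from the corner to -y; sections belong on its -x side (towards the robot)
- stop (a point): top middle of the end stop's face: a blue block on the jig board, 25 mm high, 22 mm thick. Its face is the jig's plane y = 0, from x = 0 to -126 mm; sections belong on its -y side. Nothing stands between the sections and the fence or the stop
- section_orange: orange printed fuselage section, loose, smooth, 0.25 kg: base 76 mm wide (x), 100 long (y), 32 high, upright sides and ends; on it a rounded deck 60 wide, 96 long, top at 61 mm, with black hatch. Origin: centre of underside; z up. Starts upright on the board, turned up to 0.3 rad from the jig, centre 75 to 115 mm from the fence; nearer section's centre starts 80 to 120 mm from the stop
- section_grey: grey printed fuselage section, loose, smooth, 0.25 kg: base 76 mm wide (x), 100 long (y), 32 high, upright sides and ends; on it a rounded deck 60 wide, 96 long, top at 61 mm, with black hatch. Origin: centre of underside; z up. Starts upright on the board, turned up to 0.3 rad from the jig, centre 75 to 115 mm from the fence; farther section's centre starts 250 to 300 mm from the stop; either colour may be nearer
- spinner: red propeller spinner, a cone 36 mm across and 43 mm high, loose on the board at its robot-side edge, between the two sections; leave alone. Origin: centre of its underside
- motor: small brass and dark steel motor, 32 mm across, 44 mm high with its shaft, standing loose on the robot-side corner of the board far from the end stop; leave alone. Origin: centre of its underside
- glue: white glue bottle with a red cap, 38 mm across, 95 mm high, standing on the table behind the end stop; leave alone. Origin: centre of its underside
- screwdriver: screwdriver 190 mm long lying on the table to the left; leave alone. Origin: underside, about mid-length; x along the tool
- screwbin: open blue bin 110 x 80 mm, 50 mm high, on the table to the left; leave alone. Origin: centre of its underside
- spool: black filament spool lying flat on the table to the right, 200 mm across, 64 mm high; leave alone. Origin: centre of its underside
- caliper: digital caliper 220 mm long, 12 mm high, lying on the table to the right; leave alone. Origin: underside, mid-length; x along its beam
Mind the look-alikes: they are no part of the job. There is more than one size of the section_orange; the job needs the largest.

How it is judged:
By the outcome, as a careful person would: the job done as asked, in the order asked, and still so for the second after the job is handed in, with the robot touching nothing.
It also fails if it takes over 64 s, if anything falls off the work surface, if the arm or the gripper's body presses on something with over 40 N, if the wrist force passes 120 N, or if a joint passes its speed limit or range.

## Working session

There is one attempt and no reset: what is moved stays moved. The work goes in short steps, Python scripts to look and compute and a tool call to move; the robot and the scene stay as the last step left them, time stands still between calls to the robot, and variables do not carry over. Pictures are saved under pics/ and viewed, on a budget of 10 in all, crops included, one or two more only if the job needs it, and the job is handed in when it is done.

Besides the shell and the picture viewer there is one more tool, called after ">>>" as name([rows], argument=value, ...), one row to a line, values as JSON. apply_moves: Moves the arm, as the interface text tells. Its arguments: {"type":"object","properties":{"motion":{"type":"array","items":{"type":"object","properties":{"translation":{"type":"array","items":{"type":"number"}},"yaw":{"type":"number"}}}},"gripper":{"type":"number"},"force":{"type":"number"}},"required":["motion"]}

```bash
mkdir -p pics; cat > h.py <<'E'
import numpy as np, cv2
from station import sensors, imaging, workorder
def cam(n):
    c=imaging.read_camera(n); return c
def save(c,name): cv2.imwrite('pics/'+name,cv2.cvtColor(c['img'],cv2.COLOR_RGB2BGR))
def cloud(c):
    K=np.array(c['intrinsics']);d=c['depth'];v,u=np.mgrid[:d.shape[0],:d.shape[1]]
    p=np.stack([(u-K[0,2])/K[0,0]*d,(v-K[1,2])/K[1,1]*d,d],-1)
    return p@np.array(c['rotation']).T+np.array(c['eye'])
E
python3 - <<'E'
from h import *
for n in('top','side'):
    c=cam(n);save(c,n+'0.png');print(n,c['eye'],c['rotation'],c['intrinsics'])
    np.savez(n+'0.npz',img=c['img'],P=cloud(c),d=c['depth'])
s=sensors.read_state();print(s)
E
```

```text
top [0.40737047 0.01362441 1.17342093] [-2.19060639  2.16749456 -0.12347045] [[370.61298134   0.         317.63171311]
 [  0.         370.61298134 196.76204942]
 [  0.           0.           1.        ]]Traceback (most recent call last):
  File "<stdin>", line 4, in <module>
  File "h.py", line 9, in cloud
    return p@np.array(c['rotation']).T+np.array(c['eye'])
           ~~~~~~~~~~~~~~~~~~~~~~~~~~~^~~~~~~~~~~~~~~~~~~
ValueError: operands could not be broadcast together with shapes (400,640) (3,)
```

View pics/top0.png

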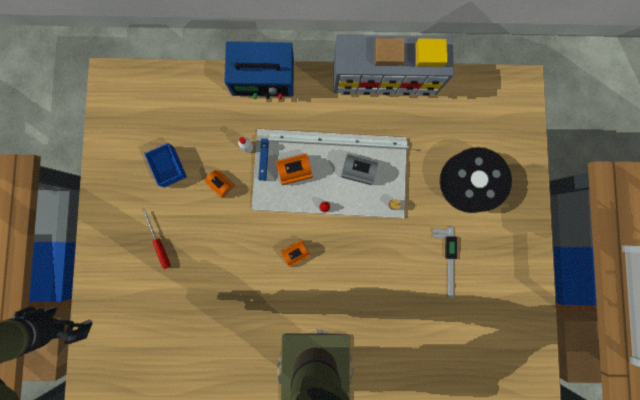

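Top view: the jig has the orange section at about (295,168) and the grey one at (360,168). The spinner is at (325,207), the motor at (396,204) and the stop at (263,160). Two smaller orange look-alikes stand off the jig, at (220,183) and (294,253). The section on the jig fits, being the largest and standing on the board. Next I measure and crop.

```bash
cat > h.py <<'E'
import numpy as np, cv2
from scipy.spatial.transform import Rotation as R
from station import sensors, imaging, workorder
def cam(n): return imaging.read_camera(n)
def save(c,name): cv2.imwrite('pics/'+name,cv2.cvtColor(c['img'],cv2.COLOR_RGB2BGR))
def cloud(c):
    K=np.array(c['intrinsics']);d=c['depth'];v,u=np.mgrid[:d.shape[0],:d.shape[1]]
    p=np.stack([(u-K[0,2])/K[0,0]*d,(v-K[1,2])/K[1,1]*d,d],-1)
    return p@R.from_rotvec(c['rotation']).as_matrix().T+np.array(c['eye'])
def hsv(c): return cv2.cvtColor(c['img'],cv2.COLOR_RGB2HSV)
def rect(pts):
    (c,s,a)=cv2.minAreaRect(np.float32(pts*1000)); return np.round(c,1),np.round(s,1),round(a,1)
E
python3 - <<'E'
from h import *
c=cam('top');P=cloud(c);H=hsv(c);X,Y,Z=P[...,0],P[...,1],P[...,2]
v,u=np.mgrid[:400,:640]
box=lambda a,b,e,f:(u>=a)&(u<=b)&(v>=e)&(v<=f)
print('table z',np.median(Z[270:285,150:200]),'board z',np.median(Z[195:205,260:300]))
org=(H[...,0]<18)&(H[...,1]>150)&(H[...,2]>60)
n,l,st,_=cv2.connectedComponentsWithStats(np.uint8(org))
for i in range(1,n):
    if st[i,4]>60:
        m=l==i;print('org',st[i],rect(P[m][:,:2]),np.percentile(Z[m],[2,50,98]))
jb=box(265,410,143,205)
for nm,b in(('orange',box(272,318,148,190)),('grey',box(338,382,148,190))):
    m=b&(Z>0.028)&(Z<0.12);print(nm,m.sum(),rect(P[m][:,:2]),np.percentile(Z[m],[2,50,98]))
    m=b&(Z>0.05)&(Z<0.12);print('  deck',m.sum(),rect(P[m][:,:2]))
m=box(255,272,135,183)&(H[...,0]>95)&(H[...,0]<125)&(H[...,1]>130)&(Z>.03);print('stop',m.sum(),rect(P[m][:,:2]),np.median(Z[m]),cv2.boxPoints(cv2.minAreaRect(np.float32(P[m][:,:2]*1000))))
m=box(250,412,125,220)&(Z>0.006)&(Z<.02);r=cv2.minAreaRect(np.float32(P[m][:,:2]*1000));print('board',r,cv2.boxPoints(r))
m=box(255,412,128,152)&(Z>0.03)&(H[...,1]<60);print('fence',m.sum(),rect(P[m][:,:2]),np.median(Z[m]),cv2.boxPoints(cv2.minAreaRect(np.float32(P[m][:,:2]*1000))))
for nm,b in(('spinner',box(315,335,198,215)),('motor',box(385,405,194,212))):
    m=b&(Z>.03);print(nm,P[m].mean(0))
big=cv2.resize(c['img'][120:225,200:420],None,fx=3.6,fy=3.6,interpolation=cv2.INTER_CUBIC)
cv2.imwrite('pics/crop0.png',big[...,::-1])
c=cam('side');save(c,'side0.png');print(c['eye'])
s=sensors.read_state();print(s['time'],s['tcp_pos'],R.from_rotvec(s['tcp_rot']).as_matrix().round(3),s['gripper_width'])
E
```

```text
table z 0.001148181609341048 board z 0.013359220684314943
org [359  82  20   5  66] (array([ 861.5, -157.4]), array([ 3.8, 58.1]), 0.8) [0.06592619 0.08284864 0.09820127]
org [401  83  20   5  64] (array([ 861.4, -285.9]), array([ 3.4, 58.7]), 1.1) [0.06387468 0.08200629 0.09683039]
org [276 154  36  31 648] (array([524.3,  48.4]), array([243.9,  97.7]), 15.7) [0.03289228 0.06327091 0.07572421]
org [204 169  31  29 424] (array([483.6, 190.2]), array([378.7,  67.8]), 56.5) [0.00018113 0.03520951 0.04846854]
org [320 202  10  10  74] (array([457.6,  -3.5]), array([ 28.9, 102.2]), 55.4) [0.02784398 0.04578348 0.05920819]
org [152 238  19  31 275] (array([350.6, 260.6]), array([ 92.4, 498.3]), 2.4) [0.00111576 0.02367925 0.03067968]
org [280 240  31  27 415] (array([344.3,  64.8]), array([60. , 78.4]), 29.1) [-0.00050978  0.03734013  0.04873527]
org [ 53 301  18   8  63] (array([  80.5, 1125.5]), array([25.9, 80. ]), 0.9) [-0.54622681 -0.538638   -0.53023952]
org [556 305  23   6  76] (array([   78.7, -1153.8]), array([107.4,  22.1]), 87.3) [-0.54507771 -0.53760675 -0.53162573]
orange 80
[... 448 characters left out ...]
6  174.99266]
 [572.0355  180.27849]]
board ((601.3709106445312, -48.859222412109375), (306.124267578125, 518.4672241210938), 0.5992954969406128) [[ 445.6057   208.75925]
 [ 451.02856 -309.6796 ]
 [ 757.1361  -306.4777 ]
 [ 751.71326  211.96115]]
fence 292 (array([664.3, -25.7]), array([326.3, 404.8]), 42.4) 0.037539585922454655 [[ 407.37057    13.624435]
 [ 680.50775  -285.1244  ]
 [ 921.30566   -64.969955]
 [ 648.1685    233.77887 ]]
spinner [ 0.48774842 -0.02449855  0.07205183]
motor [ 0.49953971 -0.2413836   0.04352674]
[ 0.27942468 -0.866303    0.89573246]
0.15 [0.20111016 0.59125238 0.23068028] [[ 0.322  0.947 -0.   ]
 [ 0.947 -0.322 -0.001]
 [-0.001  0.    -1.   ]] 0.08544707529393142
```

View pics/crop0.png

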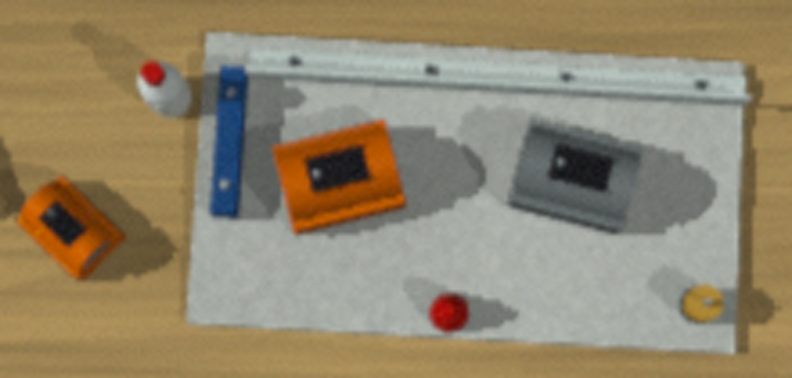

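View pics/side0.png

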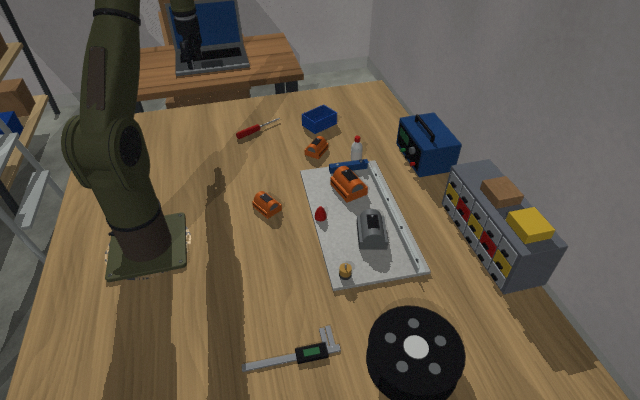

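Orange on the jig measures 77×100 mm, so it is the right one; the look-alikes are clearly smaller. In the side view, orange is at (349,183) and grey at (372,229), both upright. The jig corner is about (0.697, 0.154) with a yaw of about -2.4°. I'm moving towards the robot side of the orange section now.

>>> apply_moves([
  {"translation": [-2.5, 3.2, 0.5], "yaw": 0},
  {"translation": [-5.0, 6.4, 1.0], "yaw": 0},
  {"translation": [-7.5, 9.6, 1.5], "yaw": 0},
  {"translation": [-10.0, 12.8, 2.0], "yaw": 0},
  {"translation": [-12.5, 16.0, 2.5], "yaw": 0},
], gripper=6)

```text
time: 0.57
tcp_pos: [0.3131, 0.4201, 0.206]
tcp_rot: [2.553, 1.83, -0.0]
wrist_force: [0.6, 0.5, -1.6]
gripper_width: 0.06
```

>>> apply_moves([
  {"translation": [-2.5, 3.2, 0.5], "yaw": 0},
  {"translation": [-5.0, 6.4, 1.0], "yaw": 0},
  {"translation": [-7.5, 9.6, 1.5], "yaw": 0},
  {"translation": [-10.0, 12.8, 2.0], "yaw": 0},
  {"translation": [-12.5, 16.0, 2.5], "yaw": 0},
])

```text
time: 0.98
tcp_pos: [0.4244, 0.2503, 0.181]
tcp_rot: [-2.554, -1.83, -0.0]
wrist_force: [0.5, 0.6, 0.9]
gripper_width: 0.0599
```

```bash
cat >> h.py <<'E'
C=np.array([697.4,153.8]);A=np.array([[.9991,.0418],[-.0418,.9991]]) # jig->world
def tojig(p): return (np.asarray(p)[...,:2]*1000-C)@A
def where():
    s=sensors.read_state();M=R.from_rotvec(s['tcp_rot']).as_matrix()
    a=np.degrees(np.arctan2(M[1,0],M[0,0]))-87.6
    print('t %.2f'%s['time'],'jig',tojig(s['tcp_pos']).round(1),'z %.1f'%(s['tcp_pos'][2]*1000),'phi %.2f'%a,'F',np.round(s['wrist_force'],1),'w %.4f'%s['gripper_width'])
    return s,M,a
def plan(x,y,z,phi=None):
    s,M,a=where();w=np.append(C+A@np.array([x,y]),z)-s['tcp_pos']*1000
    print('move cm',(M.T@w/10).round(2),'yaw',None if phi is None else round(a-phi,1))
E
python3 -c "
from h import *
plan(-160,-85,140,0)"
```

```text
t 0.98 jig [-276.8   85. ] z 181.0 phi -16.36 F [0.5 0.6 0.9] w 0.0599
move cm [-13.02  16.     4.1 ] yaw -16.4
```

>>> apply_moves([
  {"translation": [-2.6, 3.2, 0.8], "yaw": -3.3},
  {"translation": [-5.2, 6.4, 1.6], "yaw": -6.6},
  {"translation": [-7.8, 9.6, 2.4], "yaw": -9.9},
  {"translation": [-10.4, 12.8, 3.2], "yaw": -13.2},
  {"translation": [-13.0, 16.0, 4.0], "yaw": -16.4},
])

```text
time: 1.4
tcp_pos: [0.5332, 0.0768, 0.1411]
tcp_rot: [-2.264, -2.178, 0.0]
wrist_force: [1.1, 0.7, 0.3]
gripper_width: 0.0597
```

>>> apply_moves([
  {"translation": [0, 0, 1], "yaw": 0},
  {"translation": [0, 0, 4], "yaw": 0},
  {"translation": [0, 0, 7], "yaw": 0},
  {"translation": [0, 0, 9.5], "yaw": 0},
  {"translation": [0, 0, 10.5], "yaw": 0},
])

```text
time: 1.82
tcp_pos: [0.5305, 0.0785, 0.0336]
tcp_rot: [-2.266, -2.173, 0.007]
wrist_force: [0.4, 0.1, 0.9]
gripper_width: 0.06
```

```bash
python3 -c "
from h import *
plan(-160,-85,21,0)
c=cam('top');P=cloud(c);H=hsv(c)
big=cv2.resize(c['img'][120:225,200:420],None,fx=3.6,fy=3.6,interpolation=cv2.INTER_CUBIC)
cv2.imwrite('pics/crop1.png',big[...,::-1])
m=(H[...,1]>150)&((H[...,0]<5)|(H[...,0]>172));m[:195]=0;m[216:]=0;m[:,:312]=0;m[:,338:]=0
v,u=np.where(m)
if len(u): print('spinner',u.mean(),v.mean(),tojig(np.median(P[m],0)))
"
```

```text
t 1.82 jig [-163.6  -82.2] z 33.6 phi 0.01 F [0.4 0.1 0.9] w 0.0600
move cm [-0.27  0.37  1.26] yaw 0.0
```

View pics/crop1.png

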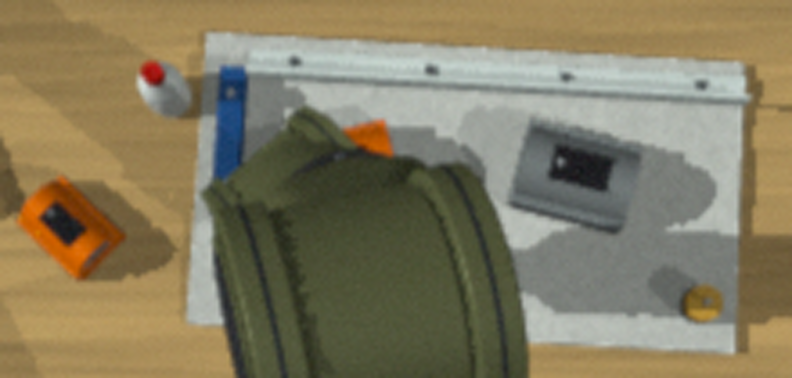

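Crop: the arm hides most of the orange section; the open fingers are on its robot side, grey is untouched at (575,178) in the crop, and the motor is still in place.

>>> apply_moves([
  {"translation": [-0.1, 0.1, 0.6], "yaw": 0},
  {"translation": [-0.2, 0.3, 1.2], "yaw": 0},
  {"translation": [-0.3, 0.9, 1.2], "yaw": 0},
  {"translation": [-0.3, 1.7, 1.2], "yaw": 0},
  {"translation": [-0.3, 2.5, 1.2], "yaw": 0},
])

```text
time: 2.28
tcp_pos: [0.5587, 0.0747, 0.0255]
tcp_rot: [2.267, 2.174, 0.002]
wrist_force: [-0.7, 0.0, 0.2]
gripper_width: 0.06
```

>>> apply_moves([
  {"translation": [0, 0.7, 0], "yaw": 0},
  {"translation": [0, 1.4, 0], "yaw": 0},
  {"translation": [0, 2.1, 0], "yaw": 0},
  {"translation": [0, 2.7, 0], "yaw": 0},
  {"translation": [0, 3.3, 0], "yaw": 0},
])

```text
time: 2.7
tcp_pos: [0.5908, 0.0732, 0.0247]
tcp_rot: [-2.267, -2.174, 0.0]
wrist_force: [-1.2, 0.3, 0.4]
gripper_width: 0.0601
```

```bash
cat >> h.py <<'E'
def sect(c=None):
    c=c or cam('side');P=cloud(c);H=hsv(c);J=tojig(P);Z=P[...,2]*1000
    reg=(J[...,0]>-175)&(J[...,0]<-1)&(J[...,1]>-400)&(J[...,1]<-1)&(Z>35)&(Z<80)
    o=reg&(H[...,0]<18)&(H[...,1]>140)
    print('orange',o.sum(),rect(J[o]/1000) if o.sum()>20 else '')
    return c,P,H,J,Z,reg
E
python3 -c "
from h import *
plan(-95,-85,21,0)
c,*_=sect()
big=cv2.resize(c['img'][120:300,270:450],None,fx=3,fy=3,interpolation=cv2.INTER_CUBIC)
cv2.imwrite('pics/s1.png',big[...,::-1])
"
```

```text
t 2.70 jig [-103.1  -84.9] z 24.7 phi 0.00 F [-1.2  0.3  0.4] w 0.0601
move cm [-0.01  0.81  0.37] yaw 0.0
orange 353 (array([-56.9, -93. ]), array([102.9,  78.6]), 89.0)
```

View pics/s1.png

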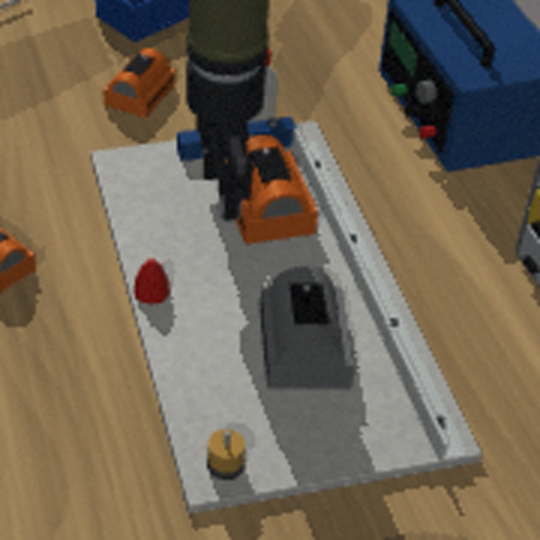

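The crop shows orange at (278,200), now square against both fingers. Grey at (310,330), the spinner at (152,283) and the motor at (227,452) haven't moved. About 19 mm is left to the fence.

>>> apply_moves([
  {"translation": [0, 0.5, 0], "yaw": 0},
  {"translation": [0, 0.9, 0], "yaw": 0},
  {"translation": [0, 1.2, 0], "yaw": 0},
  {"translation": [0, 1.5, 0], "yaw": 0},
  {"translation": [0, 1.7, 0], "yaw": 0},
])

```text
time: 3.17
tcp_pos: [0.6075, 0.0727, 0.0245]
tcp_rot: [-2.267, -2.175, -0.0]
wrist_force: [-0.3, -0.7, -0.1]
gripper_width: 0.0602
```

>>> apply_moves([
  {"translation": [0, 0.1, 0], "yaw": 0},
  {"translation": [0, 0.2, 0], "yaw": 0},
  {"translation": [0, 0.3, 0], "yaw": 0},
  {"translation": [0, 0.3, 0], "yaw": 0},
])

```text
time: 3.5
tcp_pos: [0.6075, 0.0727, 0.0242]
tcp_rot: [-2.265, -2.173, 0.007]
wrist_force: [-6.8, 0.4, 3.8]
gripper_width: 0.06
```

```bash
python3 -c "
from h import *
where();sect()
"
```

```text
t 3.50 jig [-86.4 -84.8] z 24.2 phi 0.03 F [-6.8  0.4  3.8] w 0.0600
orange 337 (array([-39.2, -91.3]), array([107.9,  75.8]), 89.5)
```

>>> apply_moves([
  {"translation": [0, -2.0, 0], "yaw": 0},
  {"translation": [0, -5.0, -2.0], "yaw": 0},
  {"translation": [-3.5, -6.4, -4.0], "yaw": 0},
  {"translation": [-7.5, -6.4, -4.0], "yaw": 0},
  {"translation": [-11.5, -6.4, -4.0], "yaw": 0},
])

```text
time: 3.97
tcp_pos: [0.5423, -0.0394, 0.0662]
tcp_rot: [2.261, 2.179, 0.004]
wrist_force: [0.7, -1.1, 0.3]
gripper_width: 0.06
```

>>> apply_moves([
  {"translation": [-4.0, 0, 0], "yaw": 0},
  {"translation": [-7.0, 0, 0], "yaw": 0},
  {"translation": [-8.7, 0, 0], "yaw": 0},
  {"translation": [-8.7, 0, 2.0], "yaw": 0},
  {"translation": [-8.7, 0, 3.7], "yaw": 0},
])

```text
time: 4.38
tcp_pos: [0.5393, -0.1295, 0.0279]
tcp_rot: [2.269, 2.168, 0.003]
wrist_force: [0.0, 0.6, -0.9]
gripper_width: 0.0598
```

```bash
python3 -c "
from h import *
c=cam('top');plan(-147,-287,23,0);sect(c)
"
```

```text
t 4.43 jig [-148.2 -287.9] z 24.8 phi -0.08 F [-0.7  0.9 -2.1] w 0.0600
move cm [0.09 0.12 0.18] yaw -0.1
orange 640 (array([-39.9, -93.1]), array([99.3, 74.7]), 89.9)
```

>>> apply_moves([
  {"translation": [0, 0.6, 0], "yaw": 0},
  {"translation": [0, 1.2, 0], "yaw": 0},
  {"translation": [0, 1.9, 0], "yaw": 0},
  {"translation": [0, 2.6, 0], "yaw": 0},
  {"translation": [0, 3.3, 0], "yaw": 0},
])

```text
time: 4.85
tcp_pos: [0.5724, -0.1279, 0.0284]
tcp_rot: [2.266, 2.174, 0.002]
wrist_force: [-0.2, -0.3, 0.8]
gripper_width: 0.06
```

>>> apply_moves([
  {"translation": [0, 0.6, 0], "yaw": 0},
  {"translation": [0, 1.1, 0], "yaw": 0},
  {"translation": [0, 1.6, 0], "yaw": 0},
  {"translation": [0, 2.0, 0], "yaw": 0},
  {"translation": [0, 2.4, 0], "yaw": 0},
])

```text
time: 5.27
tcp_pos: [0.5951, -0.1289, 0.0276]
tcp_rot: [-2.267, -2.175, 0.0]
wrist_force: [-0.9, -0.1, 0.6]
gripper_width: 0.0595
```

```bash
python3 -c "
from h import *
where();c,P,H,J,Z,reg=sect()
g=reg&(H[...,1]<60)&(J[...,0]>-110)&(J[...,1]<-225)&(J[...,0]<-5)&(Z>40);print('grey',g.sum(),rect(J[g]/1000))
big=cv2.resize(c['img'][120:300,270:450],None,fx=3,fy=3,interpolation=cv2.INTER_CUBIC)
cv2.imwrite('pics/s2.png',big[...,::-1])
"
```

```text
t 5.27 jig [ -90.4 -286.7] z 27.6 phi 0.02 F [-0.9 -0.1  0.6] w 0.0595
orange 105 (array([-72.2, -78.7]), array([77.8, 23.7]), 74.7)
grey 654 (array([ -55., -284.]), array([ 99.2, 100.1]), 0.5)
```

View pics/s2.png

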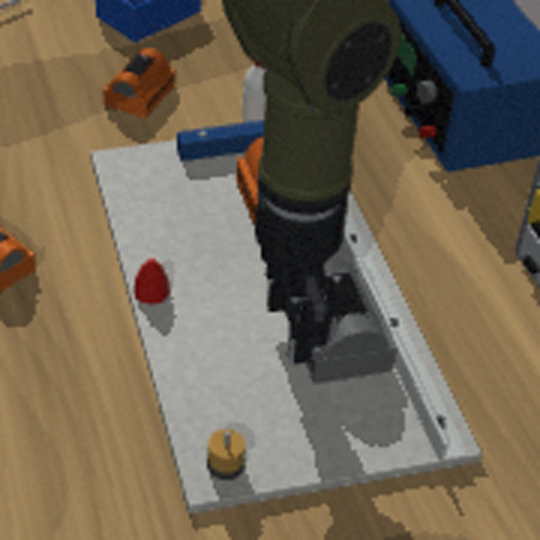

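In the crop, grey is square at (352,345) and nearly at the fence; nothing else has moved. Pressing it home next.

>>> apply_moves([
  {"translation": [0, 0.2, 0], "yaw": 0},
  {"translation": [0, 0.4, 0], "yaw": 0},
  {"translation": [0, 0.6, 0], "yaw": 0},
  {"translation": [0, 0.7, 0], "yaw": 0},
  {"translation": [0, 0.7, 0], "yaw": 0},
])

```text
time: 5.73
tcp_pos: [0.5986, -0.1293, 0.027]
tcp_rot: [-2.264, -2.171, 0.008]
wrist_force: [-6.2, 0.3, 3.0]
gripper_width: 0.0598
```

>>> apply_moves([
  {"translation": [0, -2.5, 0], "yaw": 0},
  {"translation": [0, -3.5, -2.5], "yaw": 0},
  {"translation": [0, -3.5, -6.5], "yaw": 0},
  {"translation": [-2, -3.5, -9.0], "yaw": 0},
  {"translation": [-6, -3.5, -9.0], "yaw": 0},
])

```text
time: 6.15
tcp_pos: [0.5701, -0.1812, 0.1238]
tcp_rot: [2.251, 2.183, 0.018]
wrist_force: [1.8, 0.8, -0.2]
gripper_width: 0.0599
```

```bash
python3 -c "
from h import *
plan(-38,-378,116,90);print(sensors.read_state()['q'])
c=cam('top');c,P,H,J,Z,reg=sect(c)
g=(Z>30)&(Z<80)&(J[...,0]>-110)&(J[...,1]<-225)&(J[...,0]<-5)&(J[...,1]>-400);print('grey',g.sum(),rect(J[g]/1000))
"
```

```text
t 6.15 jig [-113.1 -340. ] z 123.8 phi 0.63 F [ 1.8  0.8 -0.2] w 0.0599
move cm [-3.88  7.46  0.85] yaw -89.4
[ 0.48102139  0.81988697 -0.43622362  1.74489428  0.50456984  0.67764416
  1.310355  ]
orange 642 (array([-39.8, -94. ]), array([74.5, 97.1]), 0.0)
grey 744 (array([ -41.1, -283.5]), array([72.4, 98. ]), 0.7)
```

>>> apply_moves([
  {"translation": [-1.0, 1.5, 0], "yaw": -7},
  {"translation": [-2.0, 3.0, 0], "yaw": -14},
  {"translation": [-3.0, 4.5, 0], "yaw": -21},
  {"translation": [-3.9, 6.0, 0], "yaw": -28},
  {"translation": [-3.9, 7.5, 0], "yaw": -35},
], gripper=2.5)

```text
time: 6.62
tcp_pos: [0.6377, -0.2339, 0.117]
tcp_rot: [1.506, 2.756, -0.004]
wrist_force: [0.0, -0.2, -0.8]
gripper_width: 0.025
```

>>> apply_moves([
  {"translation": [0, 0, 0], "yaw": -7},
  {"translation": [0, 0, 0], "yaw": -14},
  {"translation": [0, 0, 0], "yaw": -21},
  {"translation": [0, 0, 0], "yaw": -28},
  {"translation": [0, 0, 0], "yaw": -35},
])

```text
time: 7.03
tcp_pos: [0.6376, -0.2303, 0.1171]
tcp_rot: [-0.602, -3.083, 0.001]
wrist_force: [-0.7, 1.2, -0.3]
gripper_width: 0.0247
```

>>> apply_moves([
  {"translation": [0, 0, 0], "yaw": -7},
  {"translation": [0, 0, 0], "yaw": -14},
  {"translation": [0, 0, 0], "yaw": -19.5},
  {"translation": [0, 0, 0], "yaw": -19.5},
])

```text
time: 7.37
tcp_pos: [0.6379, -0.2293, 0.116]
tcp_rot: [0.077, 3.14, 0.007]
wrist_force: [0.9, 1.2, -1.4]
gripper_width: 0.0255
```

```bash
python3 -c "
from h import *
plan(-38,-378,27,90)"
```

```text
t 7.37 jig [ -43.5 -385.2] z 116.0 phi 89.61 F [ 0.9  1.2 -1.4] w 0.0255
move cm [-0.54  0.69  8.91] yaw -0.4
```

>>> apply_moves([
  {"translation": [-0.2, 0.2, 2.0], "yaw": -0.4},
  {"translation": [-0.4, 0.4, 5.0], "yaw": -0.4},
  {"translation": [-0.4, 0.4, 7.5], "yaw": -0.4},
  {"translation": [-0.4, 0.4, 8.8], "yaw": -0.4},
  {"translation": [-0.4, 0.4, 8.8], "yaw": -0.4},
])

```text
time: 7.78
tcp_pos: [0.6393, -0.2265, 0.0259]
tcp_rot: [-0.07, -3.134, 0.001]
wrist_force: [-1.0, 0.7, 0.2]
gripper_width: 0.0249
```

>>> apply_moves([
  {"translation": [0, 0.8, 0], "yaw": 0},
  {"translation": [0, 1.6, 0], "yaw": 0},
  {"translation": [0, 2.4, 0], "yaw": 0},
  {"translation": [0, 3.2, 0], "yaw": 0},
  {"translation": [0, 4.0, 0], "yaw": 0},
])

```text
time: 8.2
tcp_pos: [0.6444, -0.1848, 0.0309]
tcp_rot: [0.067, 3.139, -0.0]
wrist_force: [-1.0, -0.9, -0.1]
gripper_width: 0.025
```

>>> apply_moves([
  {"translation": [0, 0.7, 0], "yaw": 0},
  {"translation": [0, 1.4, 0], "yaw": 0},
  {"translation": [0, 2.1, 0], "yaw": 0},
  {"translation": [0, 2.8, 0], "yaw": 0},
  {"translation": [0, 3.5, 0], "yaw": 0},
])

```text
time: 8.62
tcp_pos: [0.6451, -0.1505, 0.0295]
tcp_rot: [-0.068, -3.141, -0.0]
wrist_force: [-0.6, -0.7, 0.4]
gripper_width: 0.0253
```

```bash
python3 -c "
from h import *
plan(-40,-211,25,90)
c=cam('side')
big=cv2.resize(c['img'][120:300,270:450],None,fx=3,fy=3,interpolation=cv2.INTER_CUBIC)
cv2.imwrite('pics/s3.png',big[...,::-1])
"
```

```text
t 8.62 jig [ -39.5 -306.2] z 29.5 phi 89.91 F [-0.6 -0.7  0.4] w 0.0253
move cm [0.07 9.52 0.45] yaw -0.1
```

View pics/s3.png

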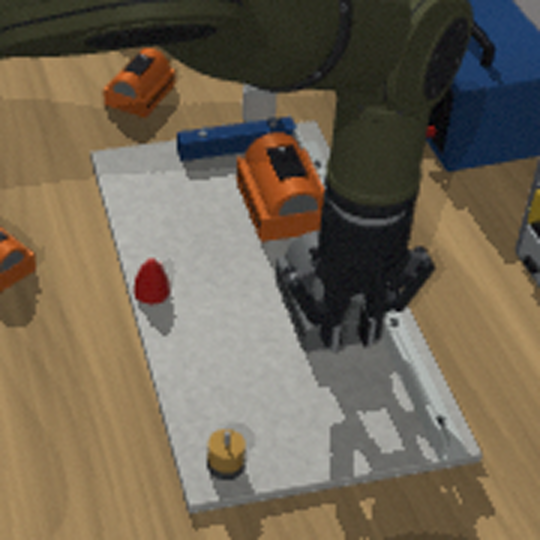

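The crop shows both fingers at (355,335) behind grey, which is sliding along the fence. Orange at (283,185) is against the fence, and the stop, spinner and motor are untouched. Pushing on.

>>> apply_moves([
  {"translation": [0, 0.8, 0.1], "yaw": 0},
  {"translation": [0, 1.6, 0.2], "yaw": 0},
  {"translation": [0, 2.4, 0.3], "yaw": 0},
  {"translation": [0, 3.2, 0.3], "yaw": 0},
  {"translation": [0, 4.0, 0.3], "yaw": 0},
])

```text
time: 9.08
tcp_pos: [0.6467, -0.11, 0.0264]
tcp_rot: [-0.067, -3.14, -0.0]
wrist_force: [0.2, -0.0, 0.4]
gripper_width: 0.0253
```

>>> apply_moves([
  {"translation": [0, 0.6, 0], "yaw": 0},
  {"translation": [0, 1.0, 0], "yaw": 0},
  {"translation": [0, 1.4, 0], "yaw": 0},
  {"translation": [0, 1.8, 0], "yaw": 0},
  {"translation": [0, 2.2, 0], "yaw": 0},
])

```text
time: 9.5
tcp_pos: [0.6478, -0.0897, 0.0266]
tcp_rot: [-0.069, -3.141, 0.002]
wrist_force: [0.4, -2.0, 0.7]
gripper_width: 0.0251
```

>>> apply_moves([
  {"translation": [0, 0.5, 0], "yaw": 0},
  {"translation": [0, 1.0, 0], "yaw": 0},
  {"translation": [0, 1.5, 0], "yaw": 0},
  {"translation": [0, 2.0, 0], "yaw": 0},
  {"translation": [0, 2.4, 0], "yaw": 0},
])

```text
time: 9.92
tcp_pos: [0.6489, -0.0642, 0.0265]
tcp_rot: [-0.067, -3.141, -0.001]
wrist_force: [0.0, -1.3, -0.2]
gripper_width: 0.025
```

```bash
python3 -c "
from h import *
plan(-40,-211,25,90)
c=cam('side');sect(c)
big=cv2.resize(c['img'][120:300,270:450],None,fx=3,fy=3,interpolation=cv2.INTER_CUBIC)
cv2.imwrite('pics/s4.png',big[...,::-1])
"
```

```text
t 9.92 jig [ -39.4 -219.8] z 26.5 phi 89.95 F [ 0.  -1.3 -0.2] w 0.0250
move cm [0.06 0.88 0.15] yaw -0.1
orange 325 (array([-46. , -56.6]), array([103.3,  63.2]), 89.1)
```

View pics/s4.png

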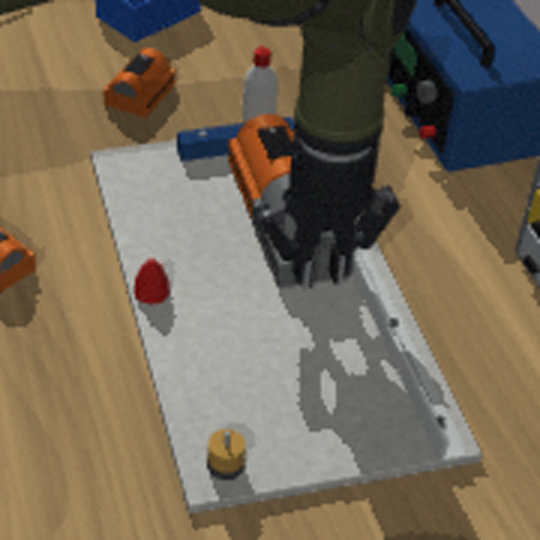

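The crop shows the two sections pushed together, with orange at (265,165) almost at the stop and roughly 8 mm to go. I'll close that gently.

>>> apply_moves([
  {"translation": [0, 0.3, 0], "yaw": 0},
  {"translation": [0, 0.5, 0], "yaw": 0},
  {"translation": [0, 0.7, 0], "yaw": 0},
  {"translation": [0, 0.9, 0], "yaw": 0},
  {"translation": [0, 1.0, 0], "yaw": 0},
])

```text
time: 10.38
tcp_pos: [0.6493, -0.0549, 0.0266]
tcp_rot: [0.068, 3.141, 0.0]
wrist_force: [-0.0, -0.5, 0.6]
gripper_width: 0.025
```

>>> apply_moves([
  {"translation": [0, 0.1, 0], "yaw": 0},
  {"translation": [0, 0.2, 0], "yaw": 0},
  {"translation": [0, 0.2, 0], "yaw": 0},
])

```text
time: 10.63
tcp_pos: [0.6494, -0.054, 0.0266]
tcp_rot: [-0.069, -3.141, 0.002]
wrist_force: [-0.5, -2.5, 1.3]
gripper_width: 0.0249
```

```bash
python3 -c "
from h import *
where()"
```

```text
t 10.63 jig [ -39.3 -209.6] z 26.6 phi 89.89 F [-0.5 -2.5  1.3] w 0.0249
```

>>> apply_moves([
  {"translation": [0, 0.1, 0], "yaw": 0},
  {"translation": [0, 0.2, 0], "yaw": 0},
  {"translation": [0, 0.3, 0], "yaw": 0},
  {"translation": [0, 0.3, 0], "yaw": 0},
])

```text
time: 10.97
tcp_pos: [0.6494, -0.054, 0.0266]
tcp_rot: [-0.071, -3.14, 0.01]
wrist_force: [-0.8, -6.6, 4.4]
gripper_width: 0.0249
```

It stalled at 6.6 N, so the sections are up against the stop. Backing off to look.

>>> apply_moves([
  {"translation": [0, -1.0, 0], "yaw": 0},
  {"translation": [0, -3.0, 0], "yaw": 0},
  {"translation": [0, -4.5, -2.0], "yaw": 0},
  {"translation": [0, -4.5, -6.0], "yaw": 0},
  {"translation": [0, -4.5, -10.0], "yaw": 0},
])

```text
time: 11.38
tcp_pos: [0.6463, -0.096, 0.1259]
tcp_rot: [-0.07, -3.137, -0.003]
wrist_force: [0.3, -0.3, 1.5]
gripper_width: 0.0254
```

>>> apply_moves([
  {"translation": [3.0, -2, 0], "yaw": 0},
  {"translation": [6, -4, 0], "yaw": 0},
  {"translation": [9, -6, 0], "yaw": 0},
  {"translation": [12, -8, 0], "yaw": 0},
  {"translation": [15, -10, 0], "yaw": 0},
])

```text
time: 11.8
tcp_pos: [0.4922, -0.1881, 0.1268]
tcp_rot: [0.066, 3.14, 0.004]
wrist_force: [0.6, -1.2, 0.3]
gripper_width: 0.0247
```

```bash
cat > chk.py <<'E'
from h import *
import sys
where()
for n in('top','side'):
    c=cam(n);P=cloud(c);J=tojig(P);Z=P[...,2]*1000;H=hsv(c)
    b=(Z>28)&(Z<82)&(J[...,0]>-120)&(J[...,0]<-4)&(J[...,1]<-3)&(J[...,1]>-260)
    o=b&(H[...,1]>120)&(H[...,0]<20);o2=b&(J[...,1]>-95)&(Z>40)
    g=b&(J[...,1]<-106)&(Z>40)
    for nm,m in(('org',o),('org half',o2),('gry half',g)): print(n,nm,m.sum(),rect(J[m]/1000))
    # robot-side edge of base: line fit over y for each
    for nm,lo,hi in(('org',-92,-8),('gry',-192,-108)):
        m=b&(J[...,1]>lo)&(J[...,1]<hi);ys=np.arange(lo,hi,7);pt=[(y,J[...,0][m&(abs(J[...,1]-y)<3.5)].min()) for y in ys if (m&(abs(J[...,1]-y)<3.5)).any()]
        pt=np.array(pt);k=np.polyfit(pt[:,0],pt[:,1],1);print('  edge',nm,'x mean %.1f slope deg %.2f'%(pt[:,1].mean(),np.degrees(np.arctan(k[0]))))
    r=(120,225,230,390) if n=='top' else (140,260,300,420)
    im=cv2.resize(c['img'][r[0]:r[1],r[2]:r[3]],None,fx=4,fy=4,interpolation=cv2.INTER_CUBIC);
    if n==sys.argv[1]: cv2.imwrite('pics/'+sys.argv[2],im[...,::-1])
E
python3 chk.py top f1.png
```

```text
t 11.80 jig [-190.8 -350.1] z 126.8 phi 89.99 F [ 0.6 -1.2  0.3] w 0.0247
top org 650 (array([-41. , -51.4]), array([73.6, 96.5]), 0.1)
top org half 701 (array([-40.7, -49. ]), array([72.9, 91.8]), 0.1)
top gry half 719 (array([ -41.1, -152.9]), array([93.3, 74. ]), 90.0)
  edge org x mean -77.1 slope deg -0.19
  edge gry x mean -78.1 slope deg 0.23
side org 232 (array([-39.4, -51. ]), array([95.7, 70.9]), 89.3)
side org half 302 (array([-39.8, -49.1]), array([71.1, 91.2]), 0.0)
side gry half 612 (array([ -41.3, -152.5]), array([74.1, 93.2]), 0.4)
  edge org x mean -61.1 slope deg 15.10
  edge gry x mean -74.1 slope deg -7.71
```

View pics/f1.png

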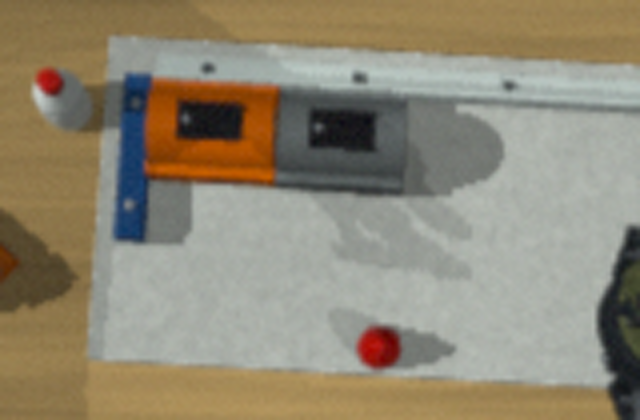

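The crop shows orange at (210,130) against the blue stop with grey at (340,140) closed up behind it, both along the fence. The spinner is at (380,347), where it was. The edges line up within 1 mm. To be sure, I'll press both against the fence once more, one fully open finger at the middle of each section.

>>> apply_moves([
  {"translation": [-1.2, 3.8, 0], "yaw": 7},
  {"translation": [-2.4, 7.6, 0], "yaw": 14},
  {"translation": [-3.6, 11.4, 0], "yaw": 21},
  {"translation": [-4.8, 15.2, 0], "yaw": 28},
  {"translation": [-6.0, 19.0, 0], "yaw": 35},
], gripper=8.5)

```text
time: 12.32
tcp_pos: [0.5623, 0.002, 0.1268]
tcp_rot: [-1.017, -2.972, -0.005]
wrist_force: [1.3, -0.2, -0.0]
gripper_width: 0.0832
```

>>> apply_moves([
  {"translation": [0, 0, 0], "yaw": 7},
  {"translation": [0, 0, 0], "yaw": 14},
  {"translation": [0, 0, 0], "yaw": 21},
  {"translation": [0, 0, 0], "yaw": 28},
  {"translation": [0, 0, 0], "yaw": 35},
])

```text
time: 12.73
tcp_pos: [0.5619, 0.0005, 0.1266]
tcp_rot: [-1.862, -2.529, -0.004]
wrist_force: [0.8, -0.5, -0.5]
gripper_width: 0.0853
```

>>> apply_moves([
  {"translation": [0, 0, 0], "yaw": 7},
  {"translation": [0, 0, 0], "yaw": 14},
  {"translation": [0, 0, 0], "yaw": 20},
  {"translation": [0, 0, 0], "yaw": 20},
])

```text
time: 13.07
tcp_pos: [0.5619, 0.0004, 0.1268]
tcp_rot: [-2.27, -2.171, -0.003]
wrist_force: [-0.2, -0.4, -0.3]
gripper_width: 0.085
```

```bash
python3 -c "
from h import *
plan(-112,-100,19,0)"
```

```text
t 13.07 jig [-128.9 -158.9] z 126.8 phi -0.14 F [-0.2 -0.4 -0.3] w 0.0850
move cm [ 5.87  1.67 10.8 ] yaw -0.1
```

>>> apply_moves([
  {"translation": [3, 0.5, 1], "yaw": -0.1},
  {"translation": [5.9, 1.0, 4], "yaw": -0.1},
  {"translation": [5.9, 1.0, 7.5], "yaw": -0.1},
  {"translation": [5.9, 1.0, 10], "yaw": -0.1},
  {"translation": [5.9, 1.0, 10.6], "yaw": -0.1},
])

```text
time: 13.48
tcp_pos: [0.5715, 0.0581, 0.0168]
tcp_rot: [-2.259, -2.177, 0.007]
wrist_force: [-0.9, -0.0, 0.2]
gripper_width: 0.0844
```

>>> apply_moves([
  {"translation": [0, 0, 0], "yaw": 0},
  {"translation": [0, 0.7, 0], "yaw": 0},
  {"translation": [0, 1.4, 0], "yaw": 0},
  {"translation": [0, 2.0, 0], "yaw": 0},
  {"translation": [0, 2.4, 0], "yaw": 0},
])

```text
time: 13.9
tcp_pos: [0.6006, 0.056, 0.0221]
tcp_rot: [2.267, 2.172, 0.005]
wrist_force: [0.2, 0.0, 0.1]
gripper_width: 0.0851
```

```bash
python3 -c "
from h import *
where()"
```

```text
t 13.90 jig [ -92.6 -101.8] z 22.1 phi -0.06 F [0.2 0.  0.1] w 0.0851
```

>>> apply_moves([
  {"translation": [0, 0.3, 0], "yaw": 0},
  {"translation": [0, 0.5, 0], "yaw": 0},
  {"translation": [0, 0.7, 0], "yaw": 0},
  {"translation": [0, 0.9, 0], "yaw": 0},
  {"translation": [0, 0.9, 0], "yaw": 0},
])

```text
time: 14.32
tcp_pos: [0.6067, 0.0558, 0.0205]
tcp_rot: [-2.267, -2.174, 0.001]
wrist_force: [-0.1, -0.2, 1.0]
gripper_width: 0.0852
```

```bash
python3 -c "
from h import *
where()"
```

```text
t 14.32 jig [ -86.5 -101.7] z 20.5 phi 0.02 F [-0.1 -0.2  1. ] w 0.0852
```

>>> apply_moves([
  {"translation": [0, 0.1, 0], "yaw": 0},
  {"translation": [0, 0.2, 0], "yaw": 0},
  {"translation": [0, 0.3, 0], "yaw": 0},
  {"translation": [0, 0.3, 0], "yaw": 0},
])

```text
time: 14.65
tcp_pos: [0.6067, 0.0556, 0.0201]
tcp_rot: [-2.265, -2.173, 0.008]
wrist_force: [-8.2, 0.3, 3.8]
gripper_width: 0.0851
```

It stalled at once at -86.5 mm, the same contact position as before, so both are on the fence. Backing away.

>>> apply_moves([
  {"translation": [0, -1.5, 0], "yaw": 0},
  {"translation": [0, -3.5, -1], "yaw": 0},
  {"translation": [0, -4.5, -4.5], "yaw": 0},
  {"translation": [0, -4.5, -8.5], "yaw": 0},
  {"translation": [0, -5.5, -12.0], "yaw": 0},
])

```text
time: 15.07
tcp_pos: [0.5563, 0.0584, 0.1423]
tcp_rot: [2.266, 2.175, 0.003]
wrist_force: [0.7, 0.6, 0.1]
gripper_width: 0.085
```

>>> apply_moves([
  {"translation": [-4, -1, 0], "yaw": 0},
  {"translation": [-8, -2, 0], "yaw": 0},
  {"translation": [-12, -3, 0], "yaw": 0},
  {"translation": [-16, -4, 0], "yaw": 0},
  {"translation": [-20, -4, 0], "yaw": 0},
])

```text
time: 15.48
tcp_pos: [0.5047, -0.142, 0.1408]
tcp_rot: [-2.265, -2.177, 0.003]
wrist_force: [0.3, 0.2, -0.1]
gripper_width: 0.0846
```

>>> apply_moves([
  {"translation": [-2, 0, -1], "yaw": 0},
  {"translation": [-4, 0, -2], "yaw": 0},
  {"translation": [-6, 0, -3], "yaw": 0},
  {"translation": [-6, 0, -3], "yaw": 0},
])

```text
time: 15.82
tcp_pos: [0.505, -0.2059, 0.1718]
tcp_rot: [2.272, 2.163, -0.001]
wrist_force: [0.2, -1.1, -0.3]
gripper_width: 0.0847
```

```bash
python3 chk.py side f2.png
```

```text
t 15.82 jig [-177.2 -367.4] z 171.8 phi -0.40 F [ 0.2 -1.1 -0.3] w 0.0847
top org 650 (array([-40.8, -51.2]), array([96.3, 73.3]), 90.0)
top org half 703 (array([-40.5, -49.1]), array([91.8, 72.8]), 90.0)
top gry half 707 (array([ -40.5, -152.9]), array([72.8, 93.2]), 0.1)
  edge org x mean -76.7 slope deg 0.43
  edge gry x mean -77.0 slope deg 0.15
side org 80 (array([-12.4, -54.3]), array([94. , 35.8]), 74.0)
side org half 87 (array([-22.8, -50.9]), array([87.2, 38.2]), 89.3)
side gry half 583 (array([ -40.3, -154.3]), array([72.2, 93.2]), 0.4)
  edge org x mean -27.0 slope deg 22.98
  edge gry x mean -73.8 slope deg 8.93
```

View pics/f2.png

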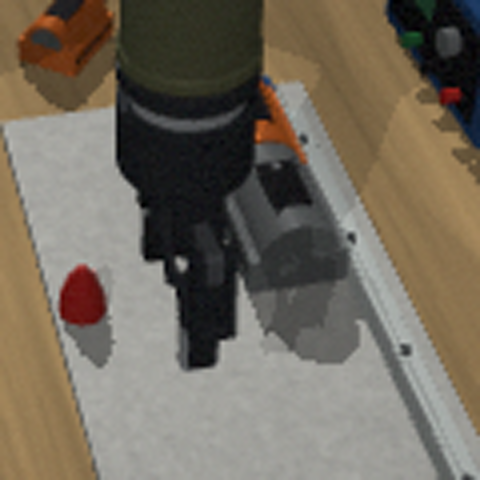

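In the crop, grey at (290,225) is flat along the fence with orange behind it; the spinner at (83,297) is untouched and the gripper is clear. Both sections' edges are now at x = -77 within 0.3 mm, and grey's lengthwise position hasn't changed. Handing in.

```bash
python3 -c "
from h import *
print(workorder.finish_job())"
```

```text
the job is handed in; nothing more can be done
None
```

Both sections now stand flat against the fence, orange tight against the blue end stop and grey closed up behind it. I handed the job in at about 16 s, with the gripper open and clear. `finish_job` gives no verdict.

**How:** I pushed each section square to the fence with two fingers. Then I pushed grey from its far end until both stalled at the stop, and finally pressed both against the fence again with one finger on each.

**Last checks:**
- **Fence:** from the top camera, the robot-side edges lie at x = -76.7 mm (orange) and -77.0 mm (grey), where 76 is ideal. Both are within about 0.4° of parallel. The last press stalled where the first presses had.
- **Stop and joint:** the push towards the stop stalled at 6.6 N. In the top picture before the last press I saw no gap between the sections. Grey's measured lengthwise position was the same after that press, but I did not push the end again.
- **Forces:** the highest wrist force reported was about 9 N.
- **Other things:** the spinner and the motor looked unmoved in the pictures taken during the job, and I saw nothing else disturbed.

**Disagreement:** the side camera's edge fits were unusable because the arm and deck hid the edges, so the final check rests on the top camera and the contact forces. Before the last press, grey stood about 1 mm off orange's line; that press closed it.

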